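# Fit the divider comb into the parts tray and lock it

## Robot

A 7-joint arm with a two-finger parallel gripper is mounted at the origin on a cart in front of the work surface, level with it; the furniture and walls round the work are solid. World frame = base frame: x ahead of the robot, y to its left, z up, the work surface at z = 0. Lengths are in m, angles in rad, forces in N, time in s.
With the tool pointing down it reaches from about 0.4 to 0.85 m from the base axis. Payload 10.4 kg.
Tool frame: the origin (TCP) lies at the very end of the fingers, on their centre line; the grasp point (between the pads) lies 19 mm behind it; z points along the fingers, y is the line along which they close (so a half turn about z gives the same grasp; the last joint's range is limited). The gripper opens to 87 mm and grips with 3 to 60 N. Pads are 19 mm wide; open, the fingers measure 117 mm over their backs; the gripper's body (75 mm by 190 mm) begins 51 mm behind the grasp point.
Start: joints at [1.203, 0.332, -0.065, 1.46, 0.022, 1.35, -0.088], TCP at [0.211, -0.588, 0.223] pointing down, gripper open.
Joint ranges: [-2.6, 2.6], [-0.5, 2.12], [-1.47, 1.34], [0.16, 2.42], [-1.27, 4.41], [0.06, 2.06], [-2.6, 2.6]. Speed limits (rad/s): [2.22, 2.22, 2.79, 2.79, 3.14, 3.14, 3.14].

## Interface

Orientations are given as a unit quaternion [x, y, z, w].
In Python, from station import ctrl, solver, vision, workorder, readout gives the robot as it stands. The module is installed in compiled form; this text tells all that it offers. Calls block until the motion is done:
- ctrl.movep(position, orientation): joint-space move of the TCP to a pose.
- ctrl.movel(position, rot=None, velocity=0.15): straight line of the TCP; rot=None keeps the orientation; velocity is the mean speed in m/s.
- ctrl.move_joints(angles): joint-space move.
- ctrl.open_gripper() and ctrl.clamp(newtons=None): open the fingers fully, or close them until they stop; newtons is the grip in N (None keeps the last).
- ctrl.pause(seconds).
- solver.inverse_kinematics(position, orientation): joint angles nearest the present ones, or None.
- vision.get_image(name): name is "scene" or "top"; returns a dict with "img" (400x640x3 uint8, blue, green, red), "K" (3x3 intrinsics, pixels), "rvec" (rotation vector, rad) and "tvec" (3), from world to camera coordinates, as OpenCV has them. Camera axes: x right, y down, z forward; pixel columns grow to the right and rows downward; lengths in m; the calibration is good to about 2 mm. A picture is of the moment at which its call begins. There is no depth.
A pose or a line that the arm cannot do raises ctrl.PlanningError and nothing moves.
- workorder.hand_in(): hands the job in; it is judged then, once.
Readings, each from a call of its own:
- readout.read_time_s(): time.
- readout.read_joint_pos(): joint angles.
- readout.read_joint_velocities(): joint speeds.
- readout.read_effort(): joint torques, N m.
- readout.read_eef_pos(): TCP position.
- readout.read_ee_rot(): TCP orientation.
- readout.read_contact_force(): force on the tool from outside, world axes, zero at the start.
- readout.read_moment(): the same for the moment, N m.
- readout.read_width(): opening from 0.0 (shut) to 1.0 (fully open).
- readout.read_grasp_force(): force on a finger pad.
Only numpy, scipy, OpenCV 4.12 (cv2) and the standard library are available. Lean on these libraries where they do the work, as an engineer would, in place of code of your own. Each camera call takes 0.05 s, during which the arm holds its last target. There are 200 camera calls.

## Task

Fit the orange divider comb into the grey parts tray: every fin in its own slot of the white rail, pushed fully home. The rail is clamped somewhere along the tray and its exact place is not known, so feel for the slots gently and never bear down hard on the comb. Then slide the red keeper all the way over the end of the comb to lock it, let go, and leave the jars and the tape measure where they stand.

Things in the scene. Friction and masses are not known exactly. Their poses are not given: they have to be found in the camera images.
- comb: orange divider comb, about 0.14 kg, standing on its fins. Origin: centre of its underside (fin tips), z up, y along the row. Five fins at y = -52, -26, 0, 26, 52 mm, each 5 mm in y, 30 mm in x, z = 0 to 24 mm. Above them a spine 14 mm in x, 128 mm in y, z = 24 to 36 mm. Ends alike: may go in either way round. Brittle: over 45 N between comb and tray spoils it
- comb_tab (a point): grip point in the comb's finger tab, 52 mm above the comb's underside at its middle; the tab is 14 mm thick in the comb's x, 44 mm long in y, z = 36 to 66 mm
- tray: grey parts tray fixed to the bench, 110 mm in x, 256 mm in y, walls 18 mm high. Origin: centre of its underside, z up. At its +y end a guide block (44 mm in x, y = 84 to 128 mm, 56 mm high) carries the keeper. Fully home, the comb's underside is 10 mm above this origin and its y runs along the tray's y
- rail_zone (a point): fixed point of the tray, 28 mm above its origin, at the height of the white rail's top; the rail is 50 mm in x, 132 mm in y. Five slots in its top, 26 mm apart in y, each 35 mm in x, 6.8 mm in y, 18 mm deep. In x they are centred here; in y the middle slot lies anywhere within 11.5 mm either side of here: not measured, new each time. The rail does not yield to light forces
- keeper (a joint): travel of the red keeper, m: about 0 = open, 0.040 = fully over the comb, moving toward the tray's -y; about 2 N of friction, stays where it is left. Its bar is 6 mm thick, underside 48 mm above the tray's origin, 2 mm over the spine of a comb that is fully home; a comb that is not home blocks it
- keeper_knob (a point): middle of the keeper's red upright knob, 18 mm in x, 12 mm in y; it stands on the bar from 54 to 80 mm above the tray's origin, this point at 70 mm; it moves with the keeper, at y = 110 mm of the tray when open
- jar_yellow: glass screw jar with yellow lid, 68 mm across, 91 mm high, bystander; origin under its centre
- jar_red: glass screw jar with red lid, 64 mm across, 86 mm high, bystander; origin under its centre
- tape_measure: green tape measure, 36 x 91 x 68 mm, bystander; origin under its centre
There are look-alikes about, which are no part of the job. What is shaped like the comb but green or yellow is not meant.

How it is judged:
On the way, in this order (a step that is already met when the one before it is completed fails the run):
1. the comb is fully home in the rail, every fin in its slot (z of comb in the frame of tray between 0.007 and 0.0125 m and x of comb in the frame of tray between -0.005 and 0.005 m and y of comb in the frame of tray between -0.0135 and 0.0135 m and angle between comb's own z axis and vertical below 0.05 rad and value of joint keeper below 0.012 m), for 0.2 s.
2. the keeper is slid over the comb (value of joint keeper above 0.034 m), for 0.2 s.
At the end, for the whole second after the job is handed in: the comb sits fully home in the rail (its underside within 2.5 mm of the slot bottoms, upright within 0.05 rad, along the rail, within 5 mm of the tray's middle line in x and 13.5 mm in y), at rest and let go, and the keeper is at least 34 of its 40 mm over the comb (z of comb in the frame of tray between 0.007 and 0.0125 m and x of comb in the frame of tray between -0.005 and 0.005 m and y of comb in the frame of tray between -0.0135 and 0.0135 m and angle between comb's own z axis and vertical below 0.05 rad and angle between the y axis of comb and the y axis of tray, either way round below 0.08 rad and linear speed of comb below 0.02 m/s and value of joint keeper above 0.034 m); the robot touches nothing.
It fails at once if the comb was forced: more than 45 N between comb and tray (contact force between comb and tray above 45 N).
It fails at once if a jar or the tape measure was moved more than 30 mm (distance of any of jar_yellow, jar_red, tape_measure from where it was at the start of the episode above 0.03 m).
It also fails if it takes over 72 s, if anything falls off the work surface, if the arm or the gripper's body presses on something with over 40 N, if the wrist force passes 120 N, or if a joint passes its speed limit or range.

## Working session

There is one attempt and no reset: what is moved stays moved. The work goes in short steps, each a Python script; the robot and the scene stay as the last script left them, time stands still between calls to the robot, and variables do not carry over. Pictures are saved under pics/ and viewed, at most 10 in all, crops included, and the job is handed in when it is done.

```bash
mkdir -p pics; cat > h.py <<'E'
from station import ctrl, solver, vision, workorder, readout
import numpy as np, cv2
def cam(n):
    d=vision.get_image(n); R=cv2.Rodrigues(np.array(d["rvec"],float))[0]
    return d["img"],np.array(d["K"]),R,np.array(d["tvec"],float).ravel()
def ray(c,uv,z):
    _,K,R,t=c; o=-R.T@t; d=R.T@np.linalg.solve(K,[uv[0],uv[1],1.]); return o+d*(z-o[2])/d[2]
def proj(c,p):
    _,K,R,t=c; q=K@(R@np.array(p)+t); return q[:2]/q[2]
E
python3 - <<'E'
from h import *
for n in("scene","top"):
    c=cam(n); cv2.imwrite(f"pics/{n}0.png",c[0]); print(n,-c[2].T@c[3],c[1][0,0]); np.save(f"pics/{n}0.npy",c[0])
print(readout.read_time_s(),readout.read_ee_rot(),readout.read_contact_force(),readout.read_width())
E
```

```text
scene [ 0.29618316 -1.19743969  0.87318235] 410.60643360175817
top [ 0.43010458 -0.19328703  1.2787552 ] 404.7193838631568
0.1 [ 9.85178730e-01  1.71529861e-01 -1.41212509e-04 -5.97390819e-04] [-0.33937983 -0.46681933 -0.05456287] 1.001966819580229
```

View pics/top0.png

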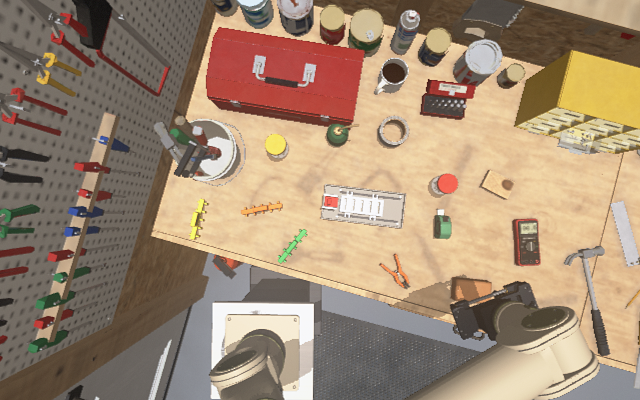

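View pics/scene0.png

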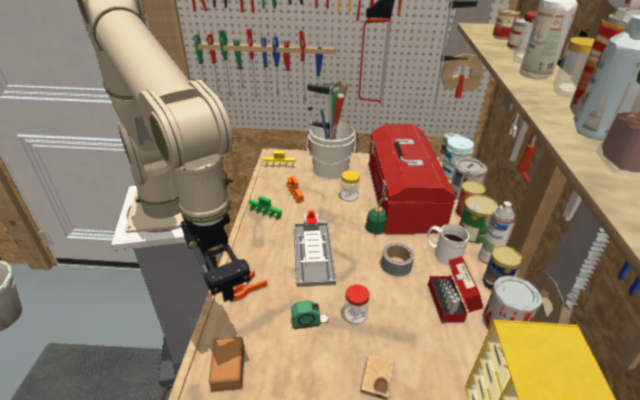

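In the top view, the tray is at about (362,206) and the red keeper is at its left end (331,201). Three things are comb-shaped: orange (262,209), yellow (198,218) and green (293,246). The orange one fits the description. The orange pliers at (396,272) are not a comb. I'll confirm with an enlarged crop and measure.

```bash
python3 - <<'E'
from h import *
c=cam("top"); s=cam("scene")
im=c[0]; cv2.imwrite("pics/crop1.png",cv2.resize(im[170:270,230:420],None,fx=4,fy=4,interpolation=cv2.INTER_CUBIC))
def mask(im,lo,hi,box):
    m=cv2.inRange(cv2.cvtColor(im,cv2.COLOR_BGR2HSV),np.array(lo),np.array(hi)); k=np.zeros_like(m); x0,y0,x1,y1=box; k[y0:y1,x0:x1]=m[y0:y1,x0:x1]; return k
def rect(m):
    p=cv2.findNonZero(m); return cv2.minAreaRect(p),len(p)
m=mask(im,(8,170,120),(17,255,255),(235,195,290,220)); print("orange",rect(m))
m2=mask(s[0],(5,170,100),(17,255,255),(280,172,308,206)); print("orange scene",rect(m2))
k=mask(im,(0,170,100),(5,255,255),(318,190,345,215)); print("red",rect(k))
k2=mask(s[0],(0,170,100),(5,255,255),(300,205,325,228)); print("red scene",rect(k2))
g=mask(im,(0,0,90),(179,40,255),(310,178,415,232))
n,l,st,ce=cv2.connectedComponentsWithStats(g); print(st[1:][st[1:,4]>100])
cv2.imwrite("pics/m.png",cv2.resize(np.vstack([(m|k|g)[170:270,230:420]]),None,fx=4,fy=4,interpolation=0))
E
```

```text
orange (((258.0302429199219, 208.29905700683594), (5.4829182624816895, 23.345239639282227), 80.13418579101562), 12)
orange scene (((294.70001220703125, 188.90003967285156), (26.385601043701172, 10.28591251373291), 63.43495178222656), 216)
red (((327.9400329589844, 199.0800018310547), (7.200000286102295, 10.600000381469727), 36.869895935058594), 5)
red scene (((311.0, 217.0), (12.0, 8.0), 90.0), 94)
[[ 321  184   85   44 2610]]
```

View pics/crop1.png

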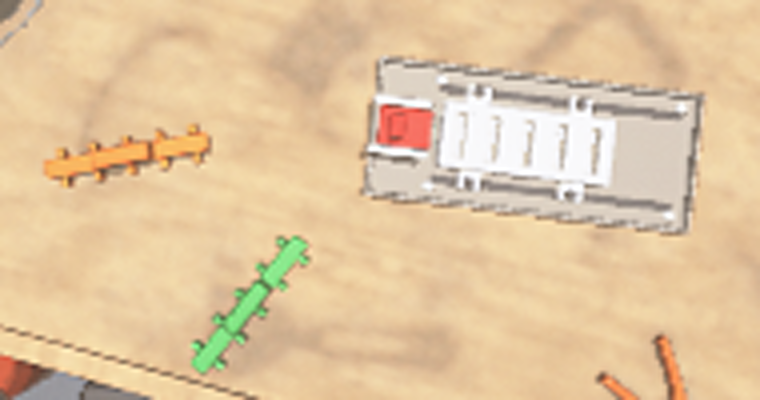

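View pics/m.png

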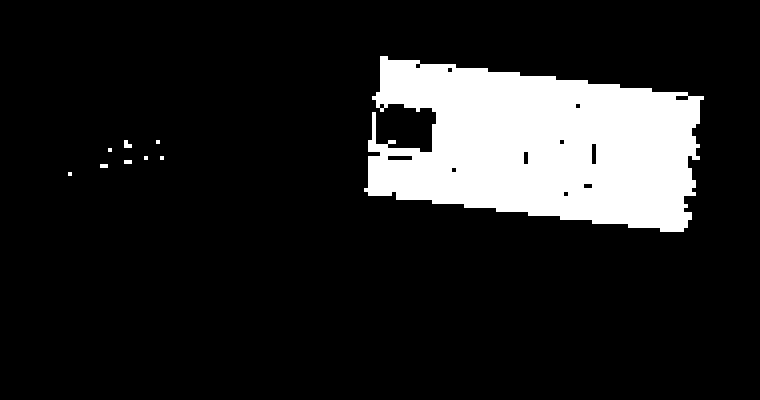

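The crop shows the orange comb with its spine from (241,212) to (283,205) in full-image pixels, and its tab in the middle. The rail has five visible slots at columns of about 346 to 379. The mask outlines the tray cleanly, but the orange range needs widening. Next I'll measure poses and slot positions.

```bash
cat > meas.py <<'E'
from h import *
def omask(im,box):
    h=cv2.cvtColor(im,cv2.COLOR_BGR2HSV); m=cv2.inRange(h,np.array((4,150,90)),np.array((22,255,255))); k=np.zeros_like(m); x0,y0,x1,y1=box; k[y0:y1,x0:x1]=m[y0:y1,x0:x1]; return k
def tray(c):
    g=cv2.inRange(cv2.cvtColor(c[0],cv2.COLOR_BGR2HSV),np.array((0,0,90)),np.array((179,40,255)))
    k=np.zeros_like(g); k[178:232,310:415]=g[178:232,310:415]
    n,l,st,_=cv2.connectedComponentsWithStats(k); i=1+np.argmax(st[1:,4])
    p=cv2.findNonZero((l==i).astype(np.uint8)).reshape(-1,2)
    w=np.array([ray(c,q,0.018)[:2] for q in p],np.float32)
    return cv2.minAreaRect(w)
E
python3 - <<'E'
from meas import *
c=cam("top"); r=tray(c); print("tray",r)
b=cv2.boxPoints(r); ctr=np.array(r[0])
e=[b[1]-b[0],b[2]-b[1]]; e=max(e,key=np.linalg.norm); ey=e/np.linalg.norm(e)
m=omask(c[0],(235,195,290,222)); p=cv2.findNonZero(m).reshape(-1,2); print(len(p))
w=np.array([ray(c,q,0.036)[:2] for q in p],np.float32); R=cv2.minAreaRect(w); print("comb",R,w.mean(0))
u=np.linalg.svd(w-w.mean(0))[2][0]; print("comb axis",u,np.degrees(np.arctan2(u[1],u[0])))
# red keeper
h=cv2.cvtColor(c[0],cv2.COLOR_BGR2HSV); k=np.zeros(h.shape[:2],bool); 
k[190:215,318:345]=((((h[...,0]<9)|(h[...,0]>172))&(h[...,1]>130)))[190:215,318:345]
q=cv2.findNonZero(k.astype(np.uint8)).reshape(-1,2); red=ray(c,q.mean(0),.054)[:2]; print("red",red,len(q))
if (red-ctr)@ey<0: ey=-ey
ex=np.array([ey[1],-ey[0]]); print("ctr",ctr,"ey",ey,np.degrees(np.arctan2(ey[1],ey[0])),"red in tray",(red-ctr)@ex,(red-ctr)@ey)
# profile along rail at z=.028
s=np.arange(-90,90,1)*1e-3; prof=0
gray=cv2.cvtColor(c[0],cv2.COLOR_BGR2GRAY).astype(np.float32)
for x in np.arange(-10,11,2)*1e-3:
    P=np.array([proj(c,[*(ctr+ex*x+ey*y),.028]) for y in s],np.float32)
    prof=prof+cv2.remap(gray,P[:,0].copy(),P[:,1].copy(),cv2.INTER_CUBIC).ravel()/11
sc=[np.mean([np.interp(o+26e-3*i,s,prof) for i in range(-2,3)]) for o in np.arange(-20,21)*1e-3]
print("comb score",np.round(sc).astype(int)); print(np.round(prof).astype(int))
for z in(0,.018,.06): print(proj(c,[*ctr,z]))
E
```

```text
tray ((0.4548613131046295, -0.31176865100860596), (0.25558120012283325, 0.10744139552116394), 83.4937515258789)
198
comb ((0.44387951493263245, 0.0025189146399497986), (0.026849690824747086, 0.12496940046548843), 11.05915355682373) [0.44397056 0.00359129]
comb axis [ 0.18963404 -0.98185486] -79.068565
red [ 0.46751264 -0.21055846] 115
ctr [ 0.45486131 -0.31176865] ey [0.11331139 0.9935595 ] 83.49376 red in tray 0.00110157700412496 0.10199188437270382
comb score [215 227 235 239 240 240 240 240 240 240 242 244 246 248 249 249 250 251
 253 252 247 235 219 206 202 209 221 234 243 247 248 248 249 249 249 249
 250 250 248 245 241]
[208 208 208 208 208 208 208 208 208 208 208 209 209 209 209 209 209 208
 208 209 209 209 208 208 207 206 205 207 212 222 233 242 248 250 250 251
 254 255 250 237 217 197 185 186 198 216 232 243 248 249 249 249 249 249
 249 249 249 249 249 249 250 251 253 252 246 232 214 199 193 200 216 233
 245 248 248 248 248 249 249 249 249 249 249 249 249 249 249 250 252 252
 248 236 219 204 198 205 220 234 243 247 248 248 248 248 249 249 249 249
 249 249 249 249 249 251 253 252 245 232 217 207 208 218 231 241 246 248
 248 248 249 249 249 249 249 249 249 249 249 249 249 251 252 250 244 234
 225 222 226 234 242 247 248 248 248 248 248 249 250 252 254 254 246 230
 209 190 181 184 193 202 204 199 189 177 166 158 152 149 149 150 151 151]
[362.40135576 205.85146994]
[362.93839486 205.74366707]
[364.25319969 205.47973892]
```

```bash
cat >> meas.py <<'E'
def quat(deg): # tool down, tool x heading deg
    a=np.radians(deg)/2; return [float(np.cos(a)),float(np.sin(a)),0.,0.]
CX,CY=0.4439,0.0032; TC=np.array([.45486,-.31177]); TA=83.49
ey=np.array([np.cos(np.radians(TA)),np.sin(np.radians(TA))]); ex=np.array([ey[1],-ey[0]])
def T(x,y,z): return [*map(float,TC+ex*x+ey*y),float(z)]
E
python3 - <<'E'
from meas import *
for d in(100.93,-79.07): print(d,solver.inverse_kinematics([CX,CY,.033],quat(d)),solver.inverse_kinematics([CX,CY,.16],quat(d)))
for d in(TA,TA-180): print(d,solver.inverse_kinematics(T(0,4,.1),quat(d)) , solver.inverse_kinematics(T(0,.004,.043),quat(d)),solver.inverse_kinematics(T(0,.13,.06),quat(d)))
E
```

```text
100.93 [ 0.71273157  0.26031679 -0.8818053   2.08347256  0.25510948  0.90640116
 -0.12087352] [ 0.74462496  0.02801128 -0.85036005  1.96001324  0.02292853  1.16319296
  0.07613349]
-79.07 [-1.24509383  0.40633082  1.30596824  2.16603369 -0.49740473  0.92640636
 -2.5969368 ] None
83.49 None [ 0.88798248  0.37935449 -0.44179118  1.83271025  0.19291378  0.97173269
  0.25069851] [ 0.76558589  0.27762181 -0.54088902  1.93246453  0.17117013  0.97636982
  0.0316411 ]
-96.51 None [-0.38882703  0.64161747  1.16306268  1.89600189 -0.67721525  1.06917892
 -2.19880156] [-0.69935635  0.45537739  1.17540577  2.00034765 -0.49829528  1.01451524
 -2.5390454 ]
```

```bash
python3 - <<'E'
from meas import *
q=quat(100.93)
ctrl.movep([CX,CY,.16],q); ctrl.movel([CX,CY,.0335],velocity=.12)
ctrl.clamp(25); print("w",readout.read_width()*87,readout.read_grasp_force(),readout.read_contact_force(),readout.read_eef_pos())
ctrl.movel([CX,CY,.15]); print(readout.read_width()*87,readout.read_contact_force())
ctrl.movep(T(0,.0045,.15),quat(TA)); ctrl.movel(T(0,.0045,.075)); ctrl.pause(.3)
print(readout.read_eef_pos(),readout.read_contact_force(),readout.read_time_s())
a=cam("top")[0]; b=cam("scene")[0]; np.savez("pics/h1.npz",a=a,b=b)
A=cv2.resize(a[160:260,300:440],None,fx=4,fy=4,interpolation=2); B=cv2.resize(b[180:300,270:370],None,fx=4,fy=4,interpolation=2)
v=np.zeros((480,960,3),np.uint8); v[:400,:560]=A; v[:480,560:]=B; cv2.imwrite("pics/hold.png",cv2.resize(v,(800,400)))
E
```

```text
w 14.073653968386468 24.999897116795182 [-0.25500627 -0.07748225 -0.79499055] [0.44370602 0.00316674 0.03337634]
13.658795434805226 [-0.48292597  0.16225464 -1.37970508]
[ 0.45569712 -0.30755398  0.07570801] [-0.818612   -0.74495876 -1.26833017] 7.9583
```

View pics/hold.png

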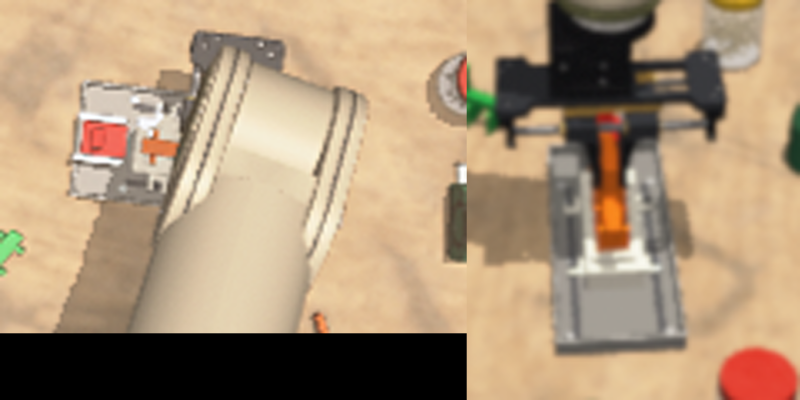

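The comb is held over the rail. In the top view its +y spine end shows near full-image pixel (343,204), so I'll measure the comb's x and y offset there.

```bash
python3 - <<'E'
from meas import *
d=np.load("pics/h1.npz"); c=cam("top"); s=cam("scene")
def tr(w): w=np.array(w)[:2]-TC; return np.round(1e3*np.array([w@ex,w@ey]),1)
m=omask(d["a"],(330,190,360,215)); p=cv2.findNonZero(m).reshape(-1,2); print(p.min(0),p.max(0),len(p))
for y in range(p[:,1].min(),p[:,1].max()+1):
    xs=p[p[:,1]==y,0]; print(y,xs.min(),xs.max(),tr(ray(c,(xs.min()-.5,y),.0785)))
for x in range(p[:,0].min(),p[:,0].max()+1):
    ys=p[p[:,0]==x,1]; print(x,"mid",tr(ray(c,(x,ys.mean()),.0785)),len(ys))
m=omask(d["b"],(285,200,325,250)); p=cv2.findNonZero(m).reshape(-1,2); print(p.min(0),p.max(0),len(p))
print(tr(readout.read_eef_pos()))
# scene view: predicted end of spine, bottom edge of end fin, versus image
e=np.array(readout.read_eef_pos()); z0=e[2]-.0333
for P in([-7,-64,36],[7,-64,36],[-7,-64,24],[7,-64,24],[-15,-54.5,0],[15,-54.5,0]):
    w=e[:2]+(ex*P[0]+ey*P[1])*1e-3; print(P,proj(s,[*w,z0+P[2]*1e-3]))
for y in range(p[:,1].min(),p[:,1].max()+1):
    xs=p[p[:,1]==y,0]; print(y,xs.min(),xs.max(),len(xs),end="; ")
# rail in scene: predicted rail -y edge line from guess centre y=4.5
for P in([-25,-61.5,28],[25,-61.5,28],[-55,-128,18],[55,-128,18]): print(P,proj(s,T(P[0]*1e-3,P[1]*1e-3,P[2]*1e-3)))
cv2.imwrite("pics/sc.png",cv2.resize(d["b"][200:280,285:345],None,fx=7,fy=7,interpolation=0))
E
```

```text
[330 200] [353 208] 46
200 346 346 [ 8.8 58.8]
201 346 346 [ 5.9 58.4]
202 343 349 [ 1.9 66.9]
203 343 353 [-1.1 66.6]
204 330 352 [ -8.7 104.4]
205 343 352 [-7.  65.8]
206 345 351 [-9.2 59.6]
207 345 345 [-12.1  59.3]
208 345 345 [-15.1  58.9]
330 mid [ -8.5 103. ] 1
331 mid [nan nan] 0
332 mid [nan nan] 0
333 mid [nan nan] 0
334 mid [nan nan] 0
335 mid [nan nan] 0
336 mid [nan nan] 0
337 mid [nan nan] 0
338 mid [nan nan] 0
339 mid [nan nan] 0
340 mid [nan nan] 0
341 mid [nan nan] 0
342 mid [nan nan] 0
343 mid [-2.4 64.9] 4
344 mid [-2. 62.] 4
345 mid [-6.1 58.5] 7
346 mid [ 1.7 56.4] 6
347 mid [-0.9 53.1] 4
348 mid [-0.6 50.2] 4
349 mid [-0.2 47.3] 4
350 mid [-2.8 44. ] 4
351 mid [-2.4 41. ] 4
352 mid [-0.6 38.3] 3
353 mid [ 2.7 35.7] 1
[300 202] [324 249] 250
[0.  4.4]
[-7, -64, 36] [311.5841308  248.46681601]
[7, -64, 36] [316.5762227  248.24834002]
[-7, -64, 24] [311.5824298  251.58200584]
[7, -64, 24] [316.54344938 251.36216205]
[-15, -54.5, 0] [308.59616687 255.47618379]
[15, -54.5, 0] [319.02918549 255.00692898]
202 322 324 3; 203 322 324 3; <stdin>:8: RuntimeWarning: Mean of empty slice.
  ret = ret.dtype.type(ret / rcount)
Traceback (most recent call last):
ValueError: zero-size array to reduction operation minimum which has no identity
```

```bash
cat > feel.py <<'E'
from meas import *
def F(n=4):
    return np.mean([np.array(readout.read_contact_force()) for _ in range(n)],0)
def down(x,y,z0,z1,step,thr=5,v=.03):
    """step down from z0 to z1; return (commanded z, force change) at touch or at z1"""
    ctrl.movel(T(x,y,z0),velocity=v); ctrl.pause(.1); b=F(); z=z0
    while z>z1+1e-6:
        z=max(z-step,z1); ctrl.movel(T(x,y,z),velocity=v); f=F()-b
        if f[2]>thr: return z,f
    return z,f
E
python3 - <<'E'
from feel import *
t=readout.read_time_s()
ctrl.movel(T(.0007,.0064,.066)); 
z,f=down(.0007,.0064,.0645,.058,.0007)
print(z,f,readout.read_eef_pos(),readout.read_moment(),readout.read_time_s()-t)
E
```

```text
0.058 [ 0.25428206 -0.39903759  1.48993209] [ 0.45628544 -0.30549636  0.05802319] [-0.04636531 -0.07585602 -0.03017192] 3.0999999999999996
```

No contact, and the tips are about 3 mm below the rail top, so the fins are already in the slots. I'll keep descending gently.

```bash
python3 - <<'E'
from feel import *
t=readout.read_time_s()
z,f=down(.0007,.0064,.058,.0422,.001,thr=6)
print(z,f,readout.read_eef_pos(),readout.read_moment(),readout.read_time_s()-t,readout.read_time_s())
b=cam("scene")[0]; cv2.imwrite("pics/sc.png",cv2.resize(b[180:280,265:365],None,fx=6,fy=6,interpolation=2))
E
```

```text
0.0422 [-3.5240331   1.70507132 13.50890753] [ 0.45650616 -0.30560004  0.0431987 ] [ 0.56524416  0.96473497 -0.02846601] 4.35 15.6083
```

View pics/sc.png

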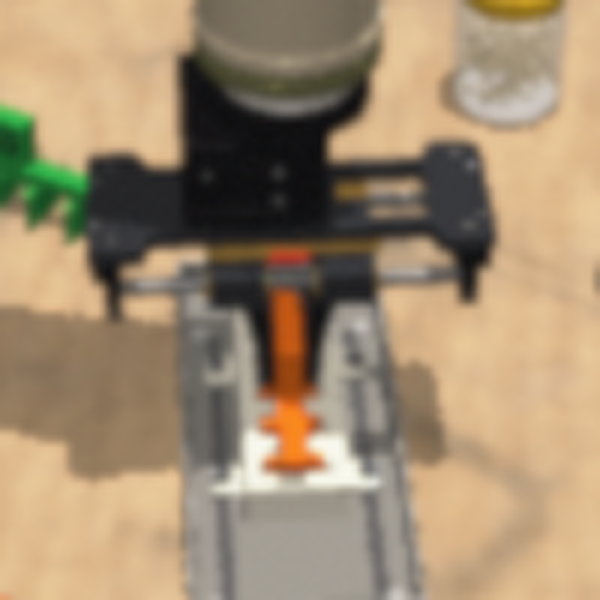

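The fins sit flush in the rail: it bottomed at 13.5 N with the tips about 10 mm above the tray origin, so the comb is home. Next I'll relax, release and push the keeper from behind with closed fingers.

```bash
python3 - <<'E'
from feel import *
ctrl.movel(T(.0007,.0064,.0432),velocity=.03); ctrl.pause(.1); print(F())
ctrl.open_gripper(); ctrl.pause(.2)
ctrl.movel(T(.0007,.0064,.13)); 
ctrl.movep(T(0,.140,.13),quat(TA)); ctrl.clamp(10)
ctrl.movel(T(0,.140,.064)); ctrl.pause(.2); b=F(); print("base",b,readout.read_eef_pos())
y=.140; L=[]
while y>.080:
    y-=.002; ctrl.movel(T(0,y,.064),velocity=.04); f=F()-b; g=-f@[*ey,0]; L.append((round(y*1e3),round(-g,1)))
    if abs(f[:2]@ey)>9: break
print(L,readout.read_eef_pos(),readout.read_time_s())
a=cam("top")[0]; s=cam("scene")[0]; A=cv2.resize(a[160:260,300:440],None,fx=4,fy=4,interpolation=2); B=cv2.resize(s[180:300,270:370],None,fx=4,fy=4,interpolation=2)
v=np.zeros((480,960,3),np.uint8); v[:400,:560]=A; v[:480,560:]=B; cv2.imwrite("pics/kp.png",cv2.resize(v,(800,400)))
E
```

```text
[-0.47293958  1.41968618  3.73651927]
base [ 0.08474572  0.4615009  -0.02646505] [ 0.47138094 -0.17293975  0.06499952]
[(138, np.float64(-0.1)), (136, np.float64(-1.1)), (134, np.float64(-0.6)), (132, np.float64(-0.8)), (130, np.float64(-0.9)), (128, np.float64(0.0)), (126, np.float64(0.1)), (124, np.float64(-0.5)), (122, np.float64(0.8)), (120, np.float64(0.1)), (118, np.float64(-0.1)), (116, np.float64(-0.6)), (114, np.float64(-0.7)), (112, np.float64(1.2)), (110, np.float64(0.0)), (108, np.float64(1.7)), (106, np.float64(-0.1)), (104, np.float64(0.5)), (102, np.float64(1.1)), (100, np.float64(0.4)), (98, np.float64(0.6)), (96, np.float64(0.9)), (94, np.float64(0.2)), (92, np.float64(0.5)), (90, np.float64(0.3)), (88, np.float64(0.7)), (86, np.float64(4.8)), (84, np.float64(10.4))] [ 0.46474618 -0.22548346  0.06402676] 28.1917
```

View pics/kp.png

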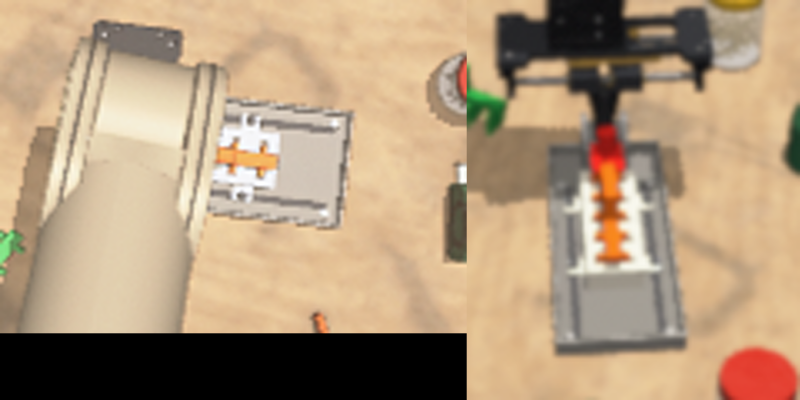

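The keeper stopped at TCP y of about 86 mm, against 85.5 mm predicted for full travel, and the red bar covers the comb's end. I'll back off and check from clear.

```bash
python3 - <<'E'
from feel import *
ctrl.movel(T(0,.110,.064)); ctrl.movel(T(0,.150,.20)); ctrl.movep([.45,.1,.25],quat(TA)); ctrl.pause(.3)
c=cam("top"); h=cv2.cvtColor(c[0],cv2.COLOR_BGR2HSV); k=np.zeros(h.shape[:2],np.uint8)
k[185:220,318:370]=((((h[...,0]<4)|(h[...,0]>172))&(h[...,1]>130)))[185:220,318:370]
q=cv2.findNonZero(k); 
if q is not None: r=ray(c,q.reshape(-1,2).mean(0),.054)[:2]-TC; print("red y",r@ey,len(q))
print(readout.read_time_s(),F())
cv2.imwrite("pics/end.png",cv2.resize(c[0][170:250,300:420],None,fx=6,fy=6,interpolation=2))
E
```

```text
red y 0.06415020593308712 116
31.1 [ 0.18485567  0.02365654 -0.68326335]
```

View pics/end.png

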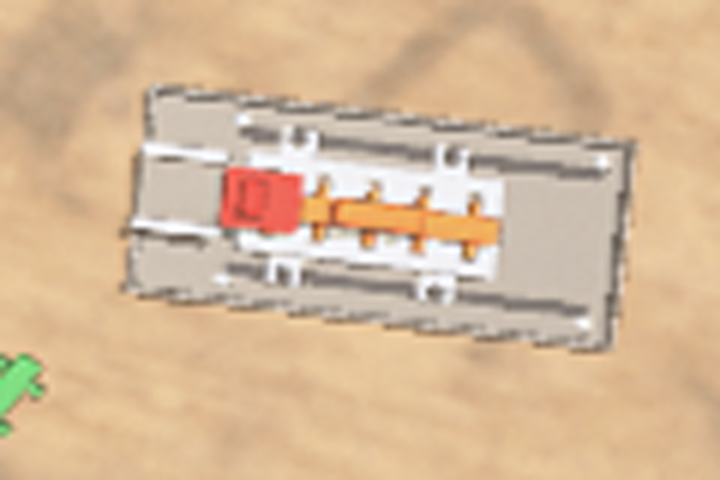

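The keeper moved about 38 mm (0.102 to 0.064 m by camera). It now covers the comb's end, and the comb lies straight in the rail.

```bash
python3 -c "
from h import *
print(workorder.hand_in())"
```

```text
the job is handed in; nothing more can be done
None
```

I handed the job in with the comb seated home in the rail (13.5 N peak reading while seating), the keeper slid to its stop over the comb's end, the gripper clear and the jars and tape measure left untouched; the hand-in call returned no verdict.

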